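# Rock a stuck key block out of its mould-register nest

## Robot

A 6-joint arm with a two-finger parallel gripper is mounted at the origin on a cart in front of the work surface, level with it; the furniture and walls round the work are solid. World frame = base frame: x ahead of the robot, y to its left, z up, the work surface at z = 0. Lengths are in m, angles in degrees, forces in N, time in s.
With the tool pointing down it reaches from about 0.4 to 0.825 m from the base axis. Payload 7 kg.
Tool frame: the origin (TCP) lies on the centre line of the jaws, within the pads' length; the fingertips stand 19 mm ahead of it and the grasp point (between the pads) is the TCP (r.tip_extent is the distance from the TCP to the fingertips, in m); z points along the fingers, y is the line along which they close (so a half turn about z gives the same grasp; the last joint's range is limited). The gripper opens to 88 mm and grips with 3 to 60 N. Pads are 19 mm wide; open, the fingers measure 130 mm over their backs; the gripper's body (78 mm by 193 mm) begins 47 mm behind the grasp point.
Start: joints at [89.674, 20.546, 0.682, 0, -70.136, -16.507], TCP at [0.195, 0.646, 0.246] pointing down, gripper open.
Joint ranges: [-176.03, 176.03], [-82.01, 121.73], [-58.28, 71.71], [-173.87, 95.51], [-174.79, -0.11], [-173.66, 173.66]. Speed limits (degrees/s): [136.94, 136.94, 172.46, 180, 180, 180].

## Interface

Orientations are given as [roll, pitch, yaw] about the fixed x, y, z axes, in that order (R = Rz(yaw) Ry(pitch) Rx(roll)).
In Python, from plant import r gives the robot as it stands. The module is installed in compiled form; this text tells all that it offers.
- The arm moves only by the tool jog_arm, never from a script. Its argument "deltas" is a list that holds one entry, the list of rows, each a list of 5 numbers: the opening, from -1 (shut) to 1 (fully open), then the shift along the world's x, y, z in cm, then the turn about the world's z in rad. In form: [[[claw, dx, dy, dz, turn], ...]]. A call has 1 to 8 rows; each row shifts and turns the commanded pose from where the row before left it; what a row does not reach is not made up. A row lasts 1/8 s, in which the tool goes at most 62.5 mm and 10.7 degrees, less where a joint would pass 70% of its speed; a pose out of reach is approached as far as the arm can. A call with a gripper value outside its range is refused whole. The fingers move at their own pace and stop on an object; "force" is the grip in N (left out, the last holds). Time passes only in rows, so rows that do not move let the fingers close. It gives the time, the measured TCP pose, the force, the opening and the grip force at its end, in the units of the state.
- r.get_state(): the state, without advancing time (a new reading comes with each control period).
- r.capture(name): name is "scene" or "top" or "wrist"; returns the picture (384x512x3 uint8, blue, green, red); there is no depth.
- r.camera_info(name): a dict with "fx", "fy", "cx", "cy" (pixels), "view" (4x4, takes a point from world to camera coordinates). Camera axes: x right, y up, looking along -z (the intrinsics and any distortion apply to the point x, -y, -z); pixel columns grow to the right and rows downward; lengths in m; the calibration is good to about 2 mm. A picture is of the moment at which its call begins: read the wrist's pose just before it. camera_info takes no time and is no camera call; for the wrist camera it gives the pose at the moment of the call.
- r.close_job(): hands the job in; it is judged then, once.
The state is a dict: "time_s": time; "joints": joint angles; "qd": joint speeds; "joint_torque": joint torques, N m; "tcp_pos": TCP position; "eef_rot": TCP orientation; "contact_force": force on the tool from outside, world axes, zero at the start; "moment": the same for the moment, N m; "gripper_width": finger opening in m; "gripper_force": force on a finger pad.
Only numpy, scipy, OpenCV 4.12 (cv2) and the standard library are available. Lean on these libraries where they do the work, as an engineer would, in place of code of your own. Each camera call takes 0.05 s, during which the arm holds its last target. There are 200 camera calls.

## Task

The steel key block is stuck tight in the sprung nest of the mould-register fixture. Grip its blue tang and rock it along its slot, about 6 to 8 degrees each way, starting towards the red-dot end and then towards the other end, easing it up a little with every swing so that the nest is never pulled up off its base plate. Finish still holding the block, upright and still above the nest, with its foot 1 to 4 cm clear of the nest's top; leave the cast cup, the red bung and the wooden rib alone.

Things in the scene. Friction and masses are not known exactly. Their poses are not given: they have to be found in the camera images.
- fixture: mould-register fixture screwed to the bench: dark steel base plate 130 x 200 mm, top face 12 mm above the bench, with two steel dowels (12 mm thick, 62 mm high over the bench) at y = +/-78 mm. Origin on the bench under its centre; y runs along the slot of the nest towards the red dot, z up. At yaw 0 it points y to the robot's left.
- nest (a joint): height in m by which the nest has been lifted off the base plate; 0 = sitting home, up to 0.03. The nest is an aluminium block 110 x 128 mm that only rides up and down the two dowels; it and its cheeks weigh 2.1 kg, so about 21 N of net upward pull lifts it.
- nest_top (a point): centre of the slot's mouth, level with the nest's top face, 60 mm above the bench. The slot is 78 mm long (along y) and 48 mm wide, its floor 18 mm above the bench.
- red_dot (a point): red paint dot 16 mm wide on the top of the nest at the +y end of the slot, 51 mm from the slot's centre
- key_block: loose steel key block with blue tang, 100 mm high, 0.2 to 0.33 kg, starting upright on the slot's floor. Origin at the centre of its underside; z up, y along the slot, x across it. Tang: z = 40 to 100 mm, 16 mm (x) by 30 mm (y), to be gripped across its 16 mm. It is out of the slot once it has risen 42 mm.
- tang_grip (a point): point in the middle of the tang, 80 mm above the key block's origin; at the start about 98 mm above the bench
- tang_top (a point): centre of the top face of the tang, 100 mm above the key block's origin
- cast_cup: bystander: white unfired cast cup, 63 mm wide, 76 mm high, origin at the centre of its underside
- red_bung: bystander: red rubber bung, 41 mm wide, 32 mm high, origin at the centre of its underside
- wood_rib: bystander: flat wooden rib 52 x 109 x 8 mm lying on the bench, origin at the centre of its underside
- cheeks (a point): point midway between two spring-loaded cheeks in the slot, 11 mm below the nest's top face. Their black rubber faces, 70 mm long and 14 mm high, squeeze the land of the key block from both sides in x; with nothing between them they close by 1.5 mm each, to 19 mm apart.
- land (a point): centre of the block's tight land: z = 26 to 40 mm, 22 mm (x) by 60 mm (y), 9 mm from the slot's ends. The cheeks hold it by friction: a straight pull needs roughly 25 to 40 N and so lifts the nest instead. While it is being rocked, lifting takes much less: keep to about 2 mm of rise per swing of 14 degrees. It is free once it has risen 15 mm.
- foot_axis (a point): 12 mm above the block's origin: axis (along x) of the round foot, 12 mm radius and 14 mm wide, on which the block rolls when it is leaned in y
Mind the look-alikes: they are no part of the job. Of the things that look like the key_block, the smaller one is meant.

How it is judged:
By the outcome, as a careful person would: the job done as asked, in the order asked, and still so for the second after the job is handed in, while the arm keeps its last pose, push and grip.
It also fails if it takes over 45 s, if anything falls off the work surface, if the arm or the gripper's body presses on something with over 40 N, if the wrist force passes 120 N, or if a joint passes its speed limit or range.

## Working session

There is one attempt and no reset: what is moved stays moved. The work goes in short steps, Python scripts to look and compute and a tool call to move; the robot and the scene stay as the last step left them, time stands still between calls to the robot, and variables do not carry over. Pictures are saved under pics/ and viewed, at most 10 in all, crops included, and the job is handed in when it is done.

Besides the shell and the picture viewer there is one more tool, called after "Request:" in YAML: its name, and indented under it one key for each argument. jog_arm: Moves the arm, as the interface text tells. Its arguments: {"type":"object","properties":{"deltas":{"type":"array"},"force":{"type":"number"}},"required":["deltas"]}

```bash
mkdir -p pics; cat > h.py <<'E'
import numpy as np, cv2
from plant import r
def proj(ci,p):
    p=np.atleast_2d(p); q=(np.c_[p,np.ones(len(p))]@np.array(ci["view"]).T)[:,:3]
    return np.c_[ci["cx"]+ci["fx"]*q[:,0]/-q[:,2], ci["cy"]+ci["fy"]*(-q[:,1])/-q[:,2]]
def ray(ci,u,v):
    V=np.array(ci["view"]); d=np.array([(u-ci["cx"])/ci["fx"],-(v-ci["cy"])/ci["fy"],-1.])
    R=V[:3,:3]; o=-R.T@V[:3,3]; d=R.T@d; return o,d/np.linalg.norm(d)
def onz(ci,u,v,z):
    o,d=ray(ci,u,v); return o+d*(z-o[2])/d[2]
def tri(rays):
    A=0;b=0
    for o,d in rays:
        P=np.eye(3)-np.outer(d,d); A=A+P; b=b+P@o
    x=np.linalg.solve(A,b); return x,[np.linalg.norm((np.eye(3)-np.outer(d,d))@(x-o)) for o,d in rays]
E
python3 - <<'E'
from h import *
s=r.get_state(); print({k:np.round(v,3) for k,v in s.items()}, r.tip_extent)
for n in("scene","top","wrist"):
    ci=r.camera_info(n); print(n,{k:(np.round(v,3) if k!="view" else np.round(v,4).tolist()) for k,v in ci.items()})
    cv2.imwrite(f"pics/{n}0.png",r.capture(n))
a=[cv2.imread(f"pics/{n}0.png") for n in("scene","top")]
cv2.imwrite("pics/both0.png",cv2.resize(np.vstack(a),None,fx=.78,fy=.78))
E
```

```text
{'time_s': np.float64(0.0), 'joints': array([ 8.9674e+01,  2.0591e+01,  6.3200e-01, -2.3000e-02, -7.0138e+01,
       -1.6506e+01]), 'qd': array([ 0.062, -0.126,  0.079,  0.031,  0.015, -0.001]), 'joint_torque': array([ 1.0000e-03, -5.8271e+01,  2.9306e+01,  6.9970e+00,  7.0000e-03,
       -0.0000e+00]), 'tcp_pos': array([0.195, 0.646, 0.245]), 'eef_rot': array([ 1.79901e+02, -7.00000e-03, -1.68400e+01]), 'contact_force': array([-1.291,  0.15 , -0.082]), 'moment': array([-0.011, -0.038, -0.012]), 'gripper_force': np.float64(0.0), 'gripper_width': np.float64(0.087)} 0.019
scene {'fx': np.float64(459.541), 'fy': np.float64(459.541), 'cx': np.float64(259.968), 'cy': np.float64(197.826), 'view': [[0.805, -0.593, 0.0177, -0.4536], [0.2367, 0.3484, 0.907, -0.2494], [-0.544, -0.7259, 0.4208, -0.7162], [0.0, 0.0, 0.0, 1.0]]}
top {'fx': np.float64(354.4), 'fy': np.float64(354.4), 'cx': np.float64(254.69), 'cy': np.float64(195.442), 'view': [[-0.1363, -0.9907, 0.0016, 0.1096], [0.9681, -0.1329, 0.2125, -0.606], [-0.2103, 0.0305, 0.9772, -0.8402], [0.0, 0.0, 0.0, 1.0]]}
wrist {'fx': np.float64(280.431), 'fy': np.float64(280.431), 'cx': np.float64(257.374), 'cy': np.float64(195.592), 'view': [[-0.2889, -0.9574, 0.0016, 0.6743], [0.9205, -0.2782, -0.2744, 0.0336], [0.2631, -0.0778, 0.9616, -0.3915], [0.0, 0.0, 0.0, 1.0]]}
```

View pics/scene0.png

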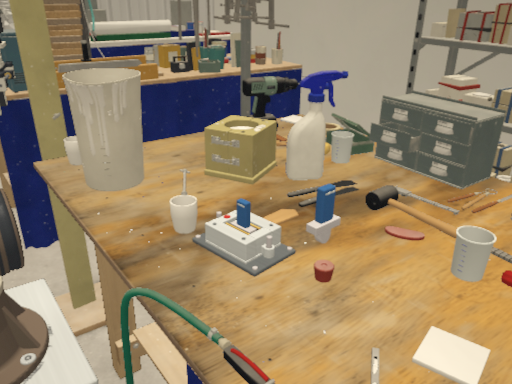

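View pics/top0.png

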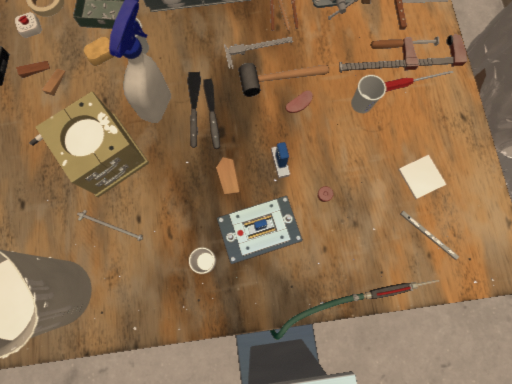

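The scene view shows the fixture with the small blue tang at about (244,212) and the red dot at (228,216). In the top view they are at (262,225) and (240,233). The larger look-alike block stands separately, at about (325,205) in the scene view and (282,155) in the top view.

```bash
python3 - <<'E'
from h import *
S=cv2.imread("pics/scene0.png");T=cv2.imread("pics/top0.png")
a=cv2.resize(S[185:275,185:305],None,fx=5,fy=5,interpolation=cv2.INTER_CUBIC)
b=cv2.resize(T[190:270,210:310],None,fx=5,fy=5,interpolation=cv2.INTER_CUBIC)
c=np.zeros((600,1100,3),np.uint8); c[:450,:600]=a; c[:400,600:]=b[:400,:500]
cv2.imwrite("pics/crop0.png",cv2.resize(c[:450],None,fx=.727,fy=.727))
def blobs(im,roi,f,mn=8):
    x0,y0,x1,y1=roi; h=cv2.cvtColor(im[y0:y1,x0:x1],cv2.COLOR_BGR2HSV); m=f(h).astype(np.uint8)
    n,_,st,ce=cv2.connectedComponentsWithStats(m)
    return [(st[i].tolist(),np.round(ce[i]+[x0,y0],1).tolist()) for i in range(1,n) if st[i,4]>=mn]
blue=lambda h:(h[...,0]>98)&(h[...,0]<125)&(h[...,1]>140)&(h[...,2]>40)
red=lambda h:((h[...,0]<8)|(h[...,0]>172))&(h[...,1]>150)&(h[...,2]>90)
for n,im,roi in(("s",S,(190,190,300,265)),("t",T,(215,195,305,265))):
    print(n,"blue",blobs(im,roi,blue)); print(n,"red",blobs(im,roi,red))
cs,ct=r.camera_info("scene"),r.camera_info("top")
R=[blobs(im,roi,red)  for im,roi in((S,(215,205,240,225)),(T,(232,226,248,240)))]
print(R)
if all(R): print(tri([ray(cs,*R[0][0][1]),ray(ct,*R[1][0][1])]))
E
```

```text
s blue [([48, 10, 12, 28, 275], [243.7, 213.9])]
s red [([35, 25, 5, 3, 10], [226.6, 216.3])]
t blue [([40, 25, 11, 8, 50], [260.0, 223.4])]
t red [([23, 36, 5, 4, 16], [240.0, 232.5])]
[[([10, 10, 5, 3, 10], [226.6, 216.3])], [([6, 5, 5, 4, 16], [240.0, 232.5])]]
(array([0.52592639, 0.07578836, 0.06304181]), [np.float64(0.0008113118029998459), np.float64(0.0008113118029999507)])
```

View pics/crop0.png

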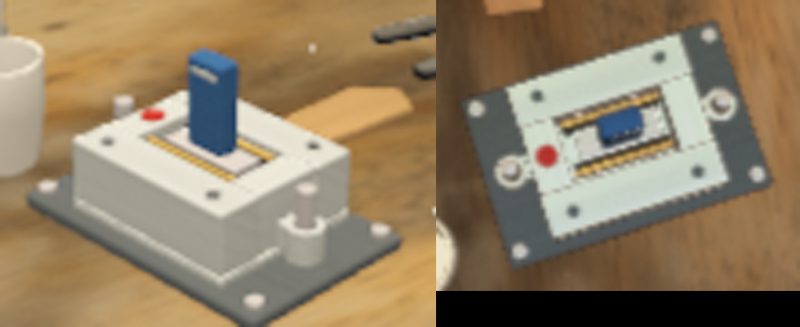

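The crop shows the fixture with its dowels, the nest's four screws, the red dot and the tang in the middle of the slot. In the top crop the dowel tops are at about (510,172) and (722,103), and the red dot is at (546,156).

```bash
python3 - <<'E'
from h import *
cs,ct=r.camera_info("scene"),r.camera_info("top")
t=lambda u,v:((u-436)/3.635+210-.4,v/3.635+190-.4)
s=lambda u,v:(u/3.635+185-.4,v/3.635+185-.4)
D=[onz(ct,*t(*p),.062) for p in((510,172),(722,103))]
print("dowels",D,"mid",(D[0]+D[1])/2,np.linalg.norm(D[0]-D[1]),"yaw of y",np.degrees(np.arctan2(*(D[0]-D[1])[[1,0]])))
N=[onz(ct,*t(*p),.06) for p in((537,95),(658,57),(573,211),(697,172))]; print("nest screws mid",np.mean(N,0))
for a,b in(((0),(1)),(2,3)): d=N[a]-N[b]; print(np.degrees(np.arctan2(d[1],d[0])))
P=[onz(ct,*t(*p),.012) for p in((476,108),(709,35),(757,174),(519,251))]; print("plate mid",np.mean(P,0))
for a,b in((0,1),(3,2)): d=P[a]-P[b]; print(np.degrees(np.arctan2(d[1],d[0])))
print("dowel tri",tri([ray(cs,*s(307,185)),ray(ct,*t(722,103))]))
# tang top: top corners, scene (192,55),(207,50),(238,66),(220,73); top  face (606..640,108..)
sc=np.mean([(190,54),(207,49),(238,66),(221,72)],0)
tc=np.mean([(600,113),(640,105),(643,130),(605,143)],0)
print("tang top tri",tri([ray(cs,*s(*sc)),ray(ct,*t(*tc))]), onz(cs,*s(*sc),.118),onz(ct,*t(*tc),.118))
print(s(*sc),t(*tc))
E
```

```text
dowels [array([0.51921491, 0.10168793, 0.062     ]), array([ 0.54669001, -0.05022107,  0.062     ])] mid [0.53295246 0.02573343 0.062     ] 0.15437365187113936 yaw of y 100.25200038235118
nest screws mid [0.53609875 0.025507   0.06      ]
99.84660164888484
99.51634872848388
plate mid [0.53648736 0.0251696  0.012     ]
99.82450065553675
99.92021588607183
dowel tri (array([ 0.54705006, -0.05034927,  0.06554845]), [np.float64(0.000990972699410071), np.float64(0.000990972699410063)])
tang top tri (array([0.53466946, 0.02290602, 0.11888491]), [np.float64(0.0003009542144502877), np.float64(0.0003009542144502296)]) [0.53542759 0.02453015 0.118     ] [0.53504777 0.02271799 0.118     ]
(np.float64(243.47207702888582), np.float64(201.17496561210453)) (np.float64(260.76918844566717), np.float64(223.36891334250342))
```

```bash
python3 - <<'E'
from h import *
cs,ct=r.camera_info("scene"),r.camera_info("top")
for n,u,v in(("bucketL",82,180),("bucketR",145,180),("bucket front",115,188),("box front",235,180),("spray",305,178),("cup",184,230),("bungs",323,278),("lookalike",318,240)): print(n,onz(cs,u,v,0))
print("bucket rim height", [tri([ray(cs,*a),ray(ct,*b)]) for a,b in(((102,72),(0,300)),)])
for p in((0,0,0),(0.195,.646,.246),(0.195,.646,.4),(0,0,.3)): print(p,proj(cs,p),proj(ct,p))
# cam top rim right edge
for z in(0,.25,.3): print(z,onz(ct,38,300,z), onz(ct,90,290,z))
o,_=ray(ct,0,0);print(o); o,_=ray(cs,0,0);print(o)
E
```

```text
bucketL [0.36403531 0.6205417  0.        ]
bucketR [0.51764038 0.51713718 0.        ]
bucket front [0.42293748 0.50934139 0.        ]
box front [0.74042687 0.36716082 0.        ]
spray [0.92710765 0.26065165 0.        ]
cup [0.46806923 0.17696813 0.        ]
bungs [ 0.60409052 -0.15971506  0.        ]
lookalike [ 0.70054778 -0.04122814  0.        ]
bucket rim height [(array([0.43008769, 0.49010727, 0.32554205]), [np.float64(0.009131199426576597), np.float64(0.00913119942657658)])]
(0, 0, 0) [[-31.04736315 357.83993853]] [[300.91934381 451.0429184 ]]
(0.195, 0.646, 0.246) [[ -1.31950825 103.06684652]] [[-62.87348164 452.62054642]]
(0.195, 0.646, 0.4) [[-15.28024766  40.4402539 ]] [[-164.22543711  510.20321653]]
(0, 0, 0.3) [[-89.17021024 180.15026918]] [[326.00364927 546.70252888]]
0 [0.43219676 0.61426232 0.        ] [0.43895681 0.4807818  0.        ]
0.25 [0.43025726 0.4666906  0.25      ] [0.43523763 0.36835076 0.25      ]
0.3 [0.42986936 0.43717626 0.3       ] [0.4344938  0.34586455 0.3       ]
[0.42482966 0.05371673 0.94961554]
[ 0.03448596 -0.70203463  0.53563703]
```

View pics/wrist0.png

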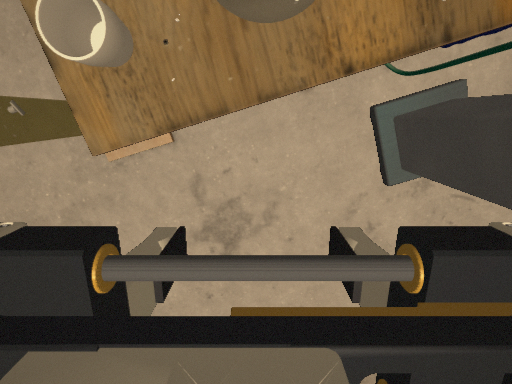

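The wrist view shows the bench edge, with the bucket's dark rim at top centre (265,5) and a cup at (70,25). I'll retract first so the gripper passes the bucket with room to spare.

Request:
jog_arm:
  deltas:
    - [[1,0,-4.5,0,0],[1,0,-4.5,0,0],[1,0,-4.5,0,0],[1,0,-4.5,0,0],[1,0,-4.5,0,0],[1,3.75,-4.2,0,-0.15],[1,3.75,-4.2,0,-0.15],[1,3.75,-4.2,0,-0.15]]
  force: 15

```text
time_s: 1.15
tcp_pos: [0.3086, 0.2936, 0.2458]
eef_rot: [-180.0, 0.0, -42.8]
contact_force: [1.6, 0.2, -0.3]
gripper_width: 0.0879
gripper_force: 0.0
```

Request:
jog_arm:
  deltas:
    - [[1,3.75,-4.2,0,-0.15],[1,3.75,-4.2,0,-0.15],[1,3.75,-4.2,0,-0.15],[1,2.9,-3.65,0,-0.05],[1,2.9,-3.65,0,-0.05],[1,2.9,-3.65,0,-0.05],[1,2.9,-3.65,0,-0.05],[1,0,0,0,0]]

```text
time_s: 2.15
tcp_pos: [0.5375, 0.0208, 0.2447]
eef_rot: [179.9, -0.0, -80.1]
contact_force: [-0.3, -0.6, -0.1]
gripper_width: 0.0874
gripper_force: 0.0
```

```bash
python3 - <<'E'
from h import *
ci=r.camera_info("wrist"); im=r.capture("wrist"); cv2.imwrite("pics/w1.png",im)
cv2.imwrite("pics/w1x.png",cv2.resize(im,(768,576)))
print(r.get_state()["tcp_pos"]); print(ray(ci,256,192))
for p in((.5355,.0245,.118),(.5355,.0245,.06),(.526,.076,.06)): print(proj(ci,p))
E
```

```text
[0.5366727  0.02179192 0.24477225]
(array([ 0.55114421, -0.0519081 ,  0.38460294]), array([-0.04223211,  0.25785446, -0.96526034]))
[[259.06070281 197.64971479]]
[[258.67933403 183.96311623]]
[[258.99892207 225.04453745]]
```

View pics/w1x.png

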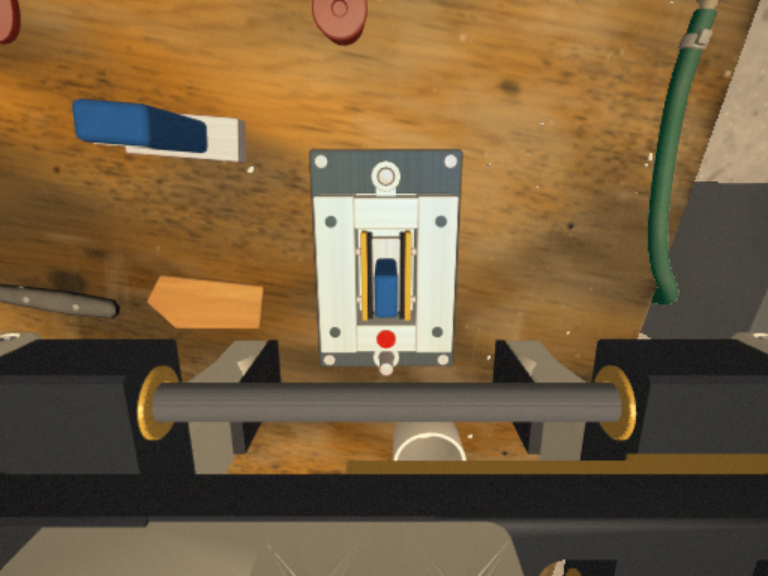

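```bash
python3 - <<'E'
from h import *
im=cv2.imread("pics/w1.png"); ci=r.camera_info("wrist")
h=cv2.cvtColor(im[160:220,240:275],cv2.COLOR_BGR2HSV)
m=(h[...,0]>98)&(h[...,0]<125)&(h[...,1]>120)
for i,row in enumerate(m):
    if row.any(): c=np.where(row)[0]; print(160+i,240+c.min(),240+c.max(),round(h[i][row][:,2].mean()))
h=cv2.cvtColor(im[200:240,240:275],cv2.COLOR_BGR2HSV); m=((h[...,0]<8)|(h[...,0]>172))&(h[...,1]>150)
u=np.argwhere(m).mean(0)[::-1]+[240,200]; print("dot",u,onz(ci,*u,.06))
D=[onz(ci,u/1.5-.2,v/1.5-.2,.06) for u,v in((330,221),(441,221),(335,332),(437,332))]; print("nest mid",np.mean(D,0))
E
```

```text
173 253 260 74
174 251 262 70
175 251 262 70
176 251 262 69
177 251 262 70
178 251 263 70
179 251 263 71
180 250 263 71
181 250 263 71
182 250 263 69
183 250 263 92
184 250 263 122
185 250 264 133
186 250 264 143
187 250 264 144
188 250 263 144
189 250 264 144
190 250 264 144
191 250 264 144
192 250 264 144
193 250 264 143
194 250 264 143
195 250 264 142
196 250 264 143
197 250 264 143
198 250 263 144
199 250 264 142
200 250 263 143
201 250 264 142
202 250 264 142
203 250 264 141
204 250 263 142
205 250 263 141
206 250 263 142
207 250 264 140
208 250 264 139
209 250 264 139
210 251 263 131
dot [256.94782609 225.72173913] [0.52741937 0.07843662 0.06      ]
nest mid [0.53630746 0.02781289 0.06      ]
```

Request:
jog_arm:
  deltas:
    - [[1,0.1,0.1,-4,0],[1,0,0,-4,0],[1,0,0,-4,0],[1,0,0,-2.8,0],[1,0,0,0,0]]
  force: 35

```text
time_s: 2.82
tcp_pos: [0.5356, 0.0243, 0.0959]
eef_rot: [179.8, -0.0, -79.8]
contact_force: [0.7, 0.1, 0.8]
gripper_width: 0.0876
gripper_force: 0.0
```

```bash
python3 - <<'E'
from h import *
s=r.get_state(); ci=r.camera_info("wrist"); im=r.capture("wrist"); cv2.imwrite("pics/w2.png",im)
print(s["tcp_pos"],s["eef_rot"],proj(ci,s["tcp_pos"]),proj(ci,(.5374,.0242,.118)))
h=cv2.cvtColor(im,cv2.COLOR_BGR2HSV); m=(h[...,0]>98)&(h[...,0]<125)&(h[...,1]>120)
m[:, :200]=0; m[:,320:]=0
for i in range(100,260,4):
    c=np.where(m[i])[0]
    if len(c)>5: print(i,c.min(),c.max(),round(h[i][m[i]][:,2].mean()))
E
```

```text
[0.53557814 0.02432573 0.09592894] [ 1.79752171e+02 -3.71482942e-02 -7.97924291e+01] [[258.46759122 255.09128313]] [[255.14839141 276.40116265]]
212 244 264 63
216 243 265 63
220 243 266 62
224 242 266 63
228 242 266 63
232 241 267 63
236 240 267 63
240 239 268 63
244 239 268 62
248 238 269 77
252 238 270 112
```

View pics/w2.png

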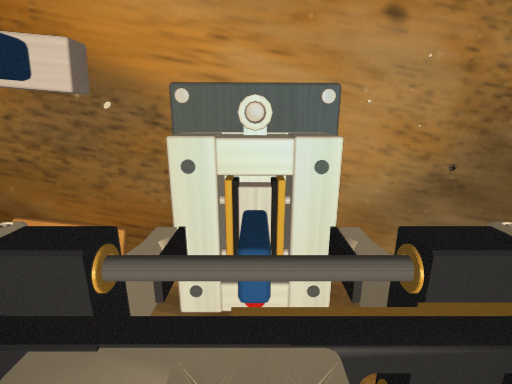

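The wrist view shows the jaws straddling the tang. The tang is at columns 238–270, about 2 mm left of the jaw centre (~258). Its near top edge is at row 250 and its far edge at row 303, with the rod across rows 255–280.

Request:
jog_arm:
  deltas:
    - [[1,0.2,0.05,0,0],[-0.4,0,0,0,0],[-0.5,0,0,0,0],[-1,0,0,0,0],[-1,0,0,0,0],[-1,0,0,0,0]]
  force: 35

```text
time_s: 3.62
tcp_pos: [0.5395, 0.0245, 0.0975]
eef_rot: [180.0, -0.0, -79.9]
contact_force: [0.7, -0.0, -0.2]
gripper_width: 0.0431
gripper_force: 0.0
```

```bash
cat > m.py <<'E'
from h import *
import sys
n=sys.argv[1]
s=r.get_state(); ci=r.camera_info("wrist"); im=r.capture("wrist"); cv2.imwrite(f"pics/{n}.png",im)
ct,cs=r.camera_info("top"),r.camera_info("scene"); S=r.capture("scene"); cv2.imwrite(f"pics/{n}s.png",S)
print(round(s["time_s"],2),"tcp",np.round(s["tcp_pos"]*1000,1),"F",np.round(s["contact_force"],1),"M",np.round(s["moment"],2),"w",round(s["gripper_width"]*1000,1),"gf",round(s["gripper_force"],1),"rot",np.round(s["eef_rot"],1))
h=cv2.cvtColor(im,cv2.COLOR_BGR2HSV); m=(h[...,0]>98)&(h[...,0]<125)&(h[...,1]>120)
v=h[:,247:263,2].astype(float).mean(1); b=m[:,248:262].mean(1)
rows=np.where(b>.5)[0]; rows=rows[(rows>150)&(rows<320)]
seg=np.split(rows,np.where(np.diff(rows)>1)[0]+1); print("blue segs",[(int(a[0]),int(a[-1])) for a in seg if len(a)])
print("V",dict((i,int(v[i])) for i in range(240,258,2)))
# red dot and nest screws in wrist view (nest height)
k=((h[...,0]<8)|(h[...,0]>172))&(h[...,1]>150); k[:280]=0;k[330:]=0
if k.sum(): print("dot",np.argwhere(k).mean(0)[::-1].round(1),k.sum())
# tang axis line in scene
hs=cv2.cvtColor(S,cv2.COLOR_BGR2HSV); mb=(hs[...,0]>98)&(hs[...,0]<125)&(hs[...,1]>140); mb[:185]=0; mb[235:]=0; mb[:,:225]=0; mb[:,262:]=0
p=np.argwhere(mb)[:,::-1]
if len(p)>20: print("scene tang",len(p),p.mean(0).round(1),p.min(0),p.max(0))
E
python3 m.py g0
```

```text
3.62 tcp [539.5  24.5  97.5] F [ 0.7 -0.  -0.2] M [ 0.09 -0.06 -0.02] w 43.1 gf 0.0 rot [180.   -0.  -79.9]
blue segs [(211, 254), (282, 300)]
V {240: 70, 242: 69, 244: 70, 246: 71, 248: 96, 250: 119, 252: 127, 254: 134, 256: 55}
dot [259.9 303.6] 74
scene tang 204 [245.2 214.3] [238 200] [249 227]
```

Request:
jog_arm:
  deltas:
    - [[-1,0,0,0,0],[-1,0,0,0,0],[-1,0,0,0,0],[-1,0,0,0,0],[-1,0,0,0,0]]

```text
time_s: 4.35
tcp_pos: [0.5389, 0.0244, 0.0975]
eef_rot: [179.9, -0.0, -79.9]
contact_force: [-4.4, 0.3, 3.5]
gripper_width: 0.0161
gripper_force: 35.0
```

```bash
python3 m.py g1
```

```text
4.35 tcp [538.9  24.4  97.5] F [-4.4  0.3  3.5] M [ 0.11  1.86 -0.07] w 16.1 gf 35.0 rot [179.9  -0.  -79.9]
blue segs [(211, 254), (282, 300)]
V {240: 72, 242: 72, 244: 72, 246: 74, 248: 104, 250: 127, 252: 135, 254: 143, 256: 56}
dot [259.5 303.7] 76
scene tang 148 [246.3 215.2] [238 200] [250 226]
```

Request:
jog_arm:
  deltas:
    - [[-1,-0.12,0.0,0,0],[-1,-0.034,0.2,0,0],[-1,-0.034,0.2,0,0],[-1,-0.017,0.1,0,0],[-1,0,0,0,0]]

```text
time_s: 5.08
tcp_pos: [0.5373, 0.0266, 0.0974]
eef_rot: [179.9, -0.2, -79.8]
contact_force: [2.1, -17.7, -0.5]
gripper_width: 0.0159
gripper_force: 35.0
```

```bash
python3 m.py g2
```

```text
5.08 tcp [537.3  26.6  97.4] F [  2.1 -17.7  -0.5] M [-6.81 -0.93 -0.06] w 15.9 gf 35.0 rot [179.9  -0.2 -79.8]
blue segs [(209, 254), (282, 300)]
V {240: 75, 242: 75, 244: 75, 246: 81, 248: 107, 250: 129, 252: 135, 254: 143, 256: 57}
dot [257.8 302.2] 52
scene tang 148 [245.2 215. ] [237 200] [248 226]
```

Request:
jog_arm:
  deltas:
    - [[-1,-0.034,0.2,0,0],[-1,-0.034,0.2,0,0],[-1,-0.017,0.1,0,0],[-1,0,0,0,0]]
  force: 50

```text
time_s: 5.68
tcp_pos: [0.5364, 0.0307, 0.0973]
eef_rot: [179.8, -0.3, -79.8]
contact_force: [4.0, -21.7, -0.9]
gripper_width: 0.0156
gripper_force: 50.0
```

```bash
python3 m.py g3
```

```text
5.67 tcp [536.4  30.7  97.3] F [  4.  -21.7  -0.9] M [-8.62 -1.54 -0.1 ] w 15.6 gf 50.0 rot [179.8  -0.3 -79.8]
blue segs [(206, 254), (282, 298)]
V {240: 78, 242: 77, 244: 78, 246: 85, 248: 110, 250: 130, 252: 136, 254: 141, 256: 56}
scene tang 158 [244.3 214.8] [237 200] [248 226]
```

```bash
python3 - <<'E'
from h import *
f=lambda n:cv2.resize(cv2.imread(n)[160:325,200:320],None,fx=3.3,fy=3.3,interpolation=cv2.INTER_CUBIC)
g=lambda n:cv2.resize(cv2.imread(n)[190:250,200:290],(396,264),interpolation=cv2.INTER_CUBIC)
a=np.hstack([f("pics/g1.png"),f("pics/g3.png")]); b=np.hstack([g("pics/g1s.png"),g("pics/g3s.png")])
c=np.vstack([a,b]); print(c.shape); cv2.imwrite("pics/v1.png",cv2.resize(c,None,fx=.735,fy=.735))
E
```

```text
(808, 792, 3)
```

View pics/v1.png

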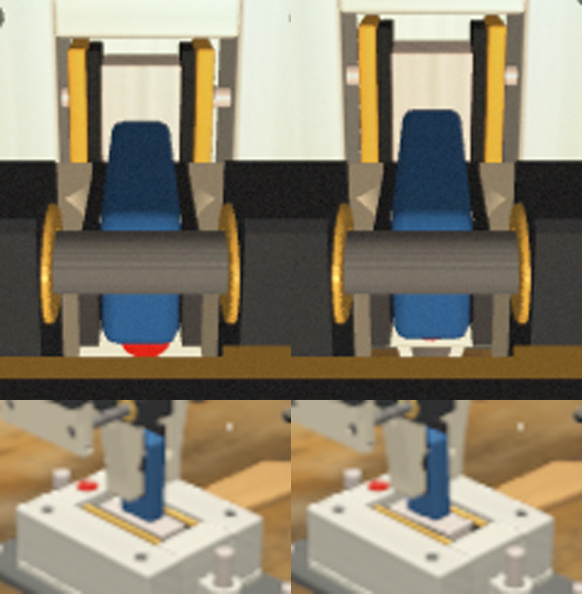

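The crops show the block leaning a little towards the red dot. In the wrist view the tang's base has moved from row 211 to 206, while its top edges hardly move, so it has slipped slightly in the pads. I'll build a small estimator that fits lean and slip to the three tang edges.

```bash
cat > m.py <<'E'
from h import *
import sys, json, os
from scipy.optimize import least_squares
Y=np.array([-.171,.985,0]); Z=np.array([0,0,1.])
def edge(p,lo,hi,t):   # subpixel crossing of t between rows lo..hi
    q=p[lo:hi]-t; i=np.where(np.sign(q[:-1])*np.sign(q[1:])<=0)[0]
    return float(lo+i[0]+q[i[0]]/(q[i[0]]-q[i[0]+1])) if len(i) else np.nan
def feats(im):
    B=im[:,250:262].astype(float).mean(1); c=B
    R=c[:,2]-c[:,0]          # red minus blue: tang strongly negative
    bot=edge(R,190,232,(R[180:190].mean()+R[225:235].mean())/2)
    near=edge(c[:,0],225,255,(c[225:235,0].mean()+c[251:254,0].mean())/2) 
    far=edge(R,286,313,-25.)
    return np.array([bot,near,far])
if __name__=="__main__":
    for n in sys.argv[1:]:
        f=f"pics/{n}.png"
        if not os.path.exists(f):
            s=r.get_state(); ci=r.camera_info("wrist"); cv2.imwrite(f,r.capture("wrist")); S=r.capture("scene"); cv2.imwrite(f"pics/{n}s.png",S)
            print(round(float(s["time_s"]),2),"tcp",np.round(s["tcp_pos"]*1000,1),"F",np.round(s["contact_force"],1),"w",round(float(s["gripper_width"])*1000,1),"along",round(float((s["tcp_pos"]-[.538,.0244,0])@Y)*1000,1))
        s=r.get_state(); ci=r.camera_info("wrist"); T=s["tcp_pos"]
        pts=lambda th,sy,sz:proj(ci,[T+Y*(sy+y*np.cos(th)+z*np.sin(th))+Z*(sz-y*np.sin(th)+z*np.cos(th)) for y,z in((-.015,-.04),(-.015,.02),(.015,.02))])[:,1]
        e0=feats(cv2.imread("pics/g1.png"))-pts(0,0,0)
        F=feats(cv2.imread(f)); k=np.isfinite(F)
        q=least_squares(lambda p:np.r_[(pts(p[0],p[1]*.001,p[2]*.001)+e0-F)[k],p[2]*.3],[0,0,0]).x
        print(n,F.round(1),"lean",np.degrees(q[0]).round(2),"slip y,z mm",q[1:].round(2))
    S=cv2.imread(f"pics/{sys.argv[-1]}s.png")
E
python3 m.py g1 g2 g3
```

```text
g1 [209.7 248.  300.8] lean 0.0 slip y,z mm [0. 0.]
g2 [208.  247.8 300.2] lean 1.04 slip y,z mm [-0.67  0.18]
g3 [204.9 247.7 299. ] lean 2.98 slip y,z mm [-1.64  0.17]
```

Request:
jog_arm:
  deltas:
    - [[-1,-0.026,0.15,0,0],[-1,-0.034,0.2,0.02,0],[-1,-0.034,0.2,0.02,0],[-1,-0.017,0.1,0.02,0],[-1,0,0,0,0]]
  force: 60

```text
time_s: 6.4
tcp_pos: [0.5349, 0.0367, 0.0974]
eef_rot: [179.8, -0.3, -79.9]
contact_force: [6.2, -24.1, -5.9]
gripper_width: 0.0159
gripper_force: 60.0
```

```bash
python3 m.py g4
```

```text
6.4 tcp [534.9  36.7  97.4] F [  6.2 -24.1  -5.9] w 15.9 along 12.6
g4 [201.  247.6 297.7] lean 5.41 slip y,z mm [-3.08  0.67]
```

```bash
python3 - <<'E'
from m import *
s=r.get_state(); ci=r.camera_info("wrist"); T=s["tcp_pos"]
pts=lambda th,sy,sz:proj(ci,[T+Y*(sy+y*np.cos(th)+z*np.sin(th))+Z*(sz-y*np.sin(th)+z*np.cos(th)) for y,z in((-.015,-.04),(-.015,.02),(.015,.02))])[:,1]
e0=feats(cv2.imread("pics/g1.png")); e0=e0-pts(0,0,0); print("e0",e0, pts(0,0,0)); 
for sz in(-.001,0,.001):
  for k in([0,1],[0,2],[0,1,2]):
    F=feats(cv2.imread("pics/g4.png")); q=least_squares(lambda p:(pts(p[0],p[1]*.001,sz)+e0-F)[k],[0,0]); print(sz,k,np.degrees(q.x[0]).round(2),q.x[1].round(2),q.cost.round(2))
# scene: tang left silhouette edge lines, g0 (open-ish) vs g4
for n in("g1s","g4s"):
    S=cv2.imread(f"pics/{n}.png").astype(float); x=[]
    for v in range(206,224):
        row=S[v,232:262]; R=row[:,0]-row[:,2]; m=R>35; 
        if m.any(): x.append((v,232+np.where(m)[0].max()))
    x=np.array(x); print(n,np.polyfit(x[:,0],x[:,1],1), x[:,1])
E
```

```text
e0 [ 2.78337276  1.64662589 -0.60205753] [206.95549404 246.32450506 301.43233276]
-0.001 [0, 1] 5.71 -2.46 0.0
-0.001 [0, 2] 6.62 -1.94 0.0
-0.001 [0, 1, 2] 5.71 -2.26 0.36
0 [0, 1] 5.53 -2.85 0.0
0 [0, 2] 5.98 -2.59 0.0
0 [0, 1, 2] 5.53 -2.75 0.09
0.001 [0, 1] 5.35 -3.25 0.0
0.001 [0, 2] 5.35 -3.24 0.0
0.001 [0, 1, 2] 5.35 -3.25 0.0
g1s [-8.25593395e-02  2.67153423e+02] [250 250 250 250 250 250 250 250 249 249 249 249 249 249 249 249 249 249]
g4s [6.39834881e-02 2.32275542e+02] [245 245 246 246 246 246 246 246 246 246 246 246 246 246 246 247 246 247]
```

Request:
jog_arm:
  deltas:
    - [[-1,-0.026,0.15,0.02,0],[-1,-0.02,0.1,0.02,0],[-1,0,0,0,0]]

```text
time_s: 6.88
tcp_pos: [0.5343, 0.0391, 0.0975]
eef_rot: [179.8, -0.3, -79.9]
contact_force: [5.6, -25.7, -7.3]
gripper_width: 0.0157
gripper_force: 60.0
```

```bash
python3 m.py g5
```

```text
6.88 tcp [534.3  39.1  97.5] F [  5.6 -25.7  -7.3] w 15.7 along 15.1
g5 [199.7 247.5 297. ] lean 6.24 slip y,z mm [-3.46  0.53]
```

Request:
jog_arm:
  deltas:
    - [[-1,0.051,-0.295,0,0],[-1,0.051,-0.295,0,0],[-1,0.051,-0.295,0.02,0],[-1,0.051,-0.295,0.02,0],[-1,0.051,-0.295,0.02,0],[-1,0.051,-0.295,0.02,0]]

```text
time_s: 7.72
tcp_pos: [0.5378, 0.0304, 0.0986]
eef_rot: [-179.9, 0.4, -79.9]
contact_force: [-8.6, 24.2, -3.0]
gripper_width: 0.0154
gripper_force: 60.0
```

Request:
jog_arm:
  deltas:
    - [[-1,0.051,-0.295,0.02,0],[-1,0.051,-0.295,0.02,0],[-1,0.051,-0.295,0.02,0],[-1,0.051,-0.295,0.02,0],[-1,0,0,0,0]]

```text
time_s: 8.35
tcp_pos: [0.5397, 0.0184, 0.0991]
eef_rot: [-179.9, 0.3, -79.9]
contact_force: [-7.0, 23.4, -4.7]
gripper_width: 0.0154
gripper_force: 60.0
```

```bash
python3 m.py g6
```

```text
8.35 tcp [539.7  18.4  99.1] F [-7.  23.4 -4.7] w 15.4 along -6.2
g6 [213.3 248.3 302.2] lean -2.2 slip y,z mm [ 1.25 -0.11]
```

Request:
jog_arm:
  deltas:
    - [[-1,0.047,-0.27,0.01,0],[-1,0.047,-0.27,0.02,0],[-1,0.047,-0.27,0.01,0],[-1,0.04,-0.22,0.01,0],[-1,0,0,0,0]]

```text
time_s: 9.07
tcp_pos: [0.5413, 0.0085, 0.0993]
eef_rot: [-179.9, 0.4, -79.9]
contact_force: [-8.7, 25.6, -6.4]
gripper_width: 0.0153
gripper_force: 60.0
```

```bash
python3 m.py g7
```

```text
9.07 tcp [541.3   8.5  99.3] F [-8.7 25.6 -6.4] w 15.3 along -16.2
g7 [219.7 248.7 304.4] lean -6.12 slip y,z mm [ 3.41 -0.25]
```

Request:
jog_arm:
  deltas:
    - [[-1,-0.055,0.315,0,0],[-1,-0.055,0.315,0,0],[-1,-0.055,0.315,0.02,0],[-1,-0.055,0.315,0.02,0],[-1,-0.055,0.315,0.02,0],[-1,-0.055,0.315,0.03,0],[-1,-0.055,0.315,0.03,0],[-1,-0.055,0.315,0.02,0]]

```text
time_s: 10.18
tcp_pos: [0.5373, 0.0246, 0.1021]
eef_rot: [179.8, -0.3, -79.8]
contact_force: [3.7, -24.1, -4.4]
gripper_width: 0.0157
gripper_force: 60.0
```

```bash
python3 m.py g8
```

```text
10.18 tcp [537.3  24.6 102.1] F [  3.7 -24.1  -4.4] w 15.7 along 0.3
g8 [208.7 247.6 299.8] lean 0.52 slip y,z mm [-0.25 -0.5 ]
```

Request:
jog_arm:
  deltas:
    - [[-1,-0.051,0.295,0.01,0],[-1,-0.051,0.295,0.01,0],[-1,-0.051,0.295,0.01,0],[-1,-0.051,0.295,0.01,0],[-1,0,0,0,0]]

```text
time_s: 10.9
tcp_pos: [0.5352, 0.0365, 0.1025]
eef_rot: [179.8, -0.3, -79.8]
contact_force: [4.9, -23.4, -4.4]
gripper_width: 0.0157
gripper_force: 60.0
```

```bash
python3 m.py g9
```

```text
10.9 tcp [535.2  36.5 102.5] F [  4.9 -23.4  -4.4] w 15.7 along 12.4
g9 [200.6 247.2 296.7] lean 5.6 slip y,z mm [-2.99 -0.18]
```

```bash
python3 - <<'E'
from h import *
cs=r.camera_info("scene"); Y=np.array([-.171,.985,0]); X=np.array([.985,.171,0]); Z=np.array([0,0,1.])
def slope(n):
    S=cv2.imread(f"pics/{n}s.png").astype(float); x=[]
    for v in range(207,224):
        R=S[v,:,0]-S[v,:,2]; i=230+np.argmax(R[230:262]>60) ; j=i
        j=max(np.where(R[230:262]>45)[0])+230
        x.append((v,j+(R[j]-45)/(R[j]-R[j+1])))
    x=np.array(x); k=np.polyfit(*x.T,1); res=np.abs(x[:,1]-np.polyval(k,x[:,0])); g=res<.5; return np.polyfit(*x[g].T,1)[0],g.sum()
def pred(th,T=np.array([.538,.0244,.098])):
    a=[proj(cs,T+X*.008+Y*(-.015*np.cos(th)+z*np.sin(th))+Z*(.015*np.sin(th)+z*np.cos(th)))[0] for z in(-.03,.015)]
    return (a[1][0]-a[0][0])/(a[1][1]-a[0][1])
b,_=slope("g1")
for n in "g1 g3 g4 g5 g6 g7 g8 g9".split():
    s,k=slope(n); th=min(np.radians(np.arange(-15,15,.1)),key=lambda t:abs(pred(t)-pred(0)-(s-b))); print(n,round(s,4),k,"lean",np.degrees(th).round(1))
print(pred(0))
E
```

```text
g1 -0.056 17 lean -0.0
g3 0.0535 17 lean 8.2
g4 0.0501 17 lean 7.9
g5 0.0764 17 lean 10.0
g6 -0.0848 17 lean -2.0
g7 -0.166 17 lean -7.5
g8 -0.0014 17 lean 4.0
g9 0.072 15 lean 9.7
-0.011720504123134301
```

Scaled against the scene view, the wrist lean estimate reads about 20% low. An estimate of 5.6–6.2 therefore means roughly 7 degrees, so I'll keep this swing size.

Request:
jog_arm:
  deltas:
    - [[-1,0.055,-0.315,0,0],[-1,0.055,-0.315,0,0],[-1,0.055,-0.315,0.02,0],[-1,0.055,-0.315,0.02,0],[-1,0.055,-0.315,0.02,0],[-1,0.055,-0.315,0.02,0],[-1,0.055,-0.315,0.02,0],[-1,0.055,-0.315,0.02,0]]

```text
time_s: 12.0
tcp_pos: [0.5395, 0.0199, 0.103]
eef_rot: [-179.9, 0.3, -79.9]
contact_force: [-7.4, 23.4, -4.9]
gripper_width: 0.0157
gripper_force: 60.0
```

Request:
jog_arm:
  deltas:
    - [[-1,0.05,-0.28,0.02,0],[-1,0.05,-0.28,0.02,0],[-1,0.04,-0.23,0.02,0],[-1,0,0,0,0]]

```text
time_s: 12.5
tcp_pos: [0.5407, 0.0119, 0.1032]
eef_rot: [-179.9, 0.3, -79.9]
contact_force: [-8.3, 23.8, -6.4]
gripper_width: 0.0155
gripper_force: 60.0
```

```bash
python3 m.py g10
```

```text
12.5 tcp [540.7  11.9 103.2] F [-8.3 23.8 -6.4] w 15.5 along -12.8
g10 [217.1 248.2 302.8] lean -4.57 slip y,z mm [ 2.65 -0.8 ]
```

Request:
jog_arm:
  deltas:
    - [[-1,0.03,-0.17,0.01,0],[-1,0.03,-0.17,0.01,0],[-1,0,0,0,0],[-1,-0.055,0.315,0,0],[-1,-0.055,0.315,0,0],[-1,-0.055,0.315,0.02,0],[-1,-0.055,0.315,0.02,0],[-1,-0.055,0.315,0.02,0]]

```text
time_s: 13.6
tcp_pos: [0.5389, 0.016, 0.1051]
eef_rot: [179.8, -0.3, -79.8]
contact_force: [3.9, -22.5, -5.4]
gripper_width: 0.0155
gripper_force: 60.0
```

Request:
jog_arm:
  deltas:
    - [[-1,-0.055,0.315,0.02,0],[-1,-0.055,0.315,0.02,0],[-1,-0.055,0.315,0.02,0],[-1,-0.05,0.295,0.02,0],[-1,-0.05,0.295,0.02,0],[-1,-0.05,0.295,0.02,0],[-1,-0.04,0.22,0.02,0],[-1,0,0,0,0]]

```text
time_s: 14.6
tcp_pos: [0.5353, 0.0363, 0.1065]
eef_rot: [179.8, -0.3, -79.8]
contact_force: [4.6, -21.9, -5.7]
gripper_width: 0.0155
gripper_force: 60.0
```

```bash
python3 m.py g11
```

```text
14.6 tcp [535.3  36.3 106.5] F [  4.6 -21.9  -5.7] w 15.5 along 12.2
g11 [199.9 246.9 296.1] lean 5.98 slip y,z mm [-3.26 -0.37]
```

Request:
jog_arm:
  deltas:
    - [[-1,0.055,-0.315,0,0],[-1,0.055,-0.315,0,0],[-1,0.055,-0.315,0.02,0],[-1,0.055,-0.315,0.02,0],[-1,0.055,-0.315,0.02,0],[-1,0.055,-0.315,0.02,0],[-1,0.055,-0.315,0.02,0],[-1,0.055,-0.315,0.02,0]]

```text
time_s: 15.7
tcp_pos: [0.5397, 0.0194, 0.1072]
eef_rot: [-179.9, 0.3, -79.9]
contact_force: [-8.0, 21.8, -6.0]
gripper_width: 0.0154
gripper_force: 60.0
```

Request:
jog_arm:
  deltas:
    - [[-1,0.05,-0.28,0.02,0],[-1,0.05,-0.28,0.02,0],[-1,0.05,-0.28,0.02,0],[-1,0.02,-0.12,0.02,0],[-1,0,0,0,0]]

```text
time_s: 16.32
tcp_pos: [0.5411, 0.0096, 0.1075]
eef_rot: [-179.9, 0.3, -79.9]
contact_force: [-7.7, 22.3, -8.2]
gripper_width: 0.0158
gripper_force: 60.0
```

```bash
python3 m.py g12
```

```text
16.32 tcp [541.1   9.6 107.5] F [-7.7 22.3 -8.2] w 15.8 along -15.1
g12 [218.  247.8 302.3] lean -5.32 slip y,z mm [ 3.09 -1.5 ]
```

Request:
jog_arm:
  deltas:
    - [[-1,0.02,-0.1,0,0],[-1,-0.055,0.315,0,0],[-1,-0.055,0.315,0,0],[-1,-0.055,0.315,0.02,0],[-1,-0.055,0.315,0.02,0],[-1,-0.055,0.315,0.02,0],[-1,-0.055,0.315,0.02,0],[-1,-0.055,0.315,0.02,0]]

```text
time_s: 17.42
tcp_pos: [0.538, 0.0227, 0.1099]
eef_rot: [179.9, -0.3, -79.8]
contact_force: [2.5, -22.5, -4.1]
gripper_width: 0.0156
gripper_force: 60.0
```

Request:
jog_arm:
  deltas:
    - [[-1,-0.055,0.315,0.02,0],[-1,-0.05,0.295,0.02,0],[-1,-0.05,0.295,0.02,0],[-1,-0.05,0.295,0.02,0],[-1,-0.035,0.2,0.02,0],[-1,0,0,0,0]]

```text
time_s: 18.18
tcp_pos: [0.5359, 0.0372, 0.1115]
eef_rot: [179.9, -0.3, -79.8]
contact_force: [1.4, -18.6, 1.2]
gripper_width: 0.0158
gripper_force: 60.0
```

```bash
python3 m.py g13; python3 - <<'E'
from h import *
f=lambda n:cv2.resize(cv2.imread(n)[160:325,200:320],None,fx=2.4,fy=2.4,interpolation=cv2.INTER_CUBIC)
g=lambda n:cv2.resize(cv2.imread(n)[185:275,185:305],None,fx=3.3,fy=3.3,interpolation=cv2.INTER_CUBIC)
a=np.hstack([f("pics/g12.png"),f("pics/g13.png")]); b=np.hstack([g("pics/g1s.png"),g("pics/g13s.png")])
b=cv2.resize(b,None,fx=.95,fy=.95); a=cv2.copyMakeBorder(a,0,0,0,b.shape[1]-a.shape[1],cv2.BORDER_CONSTANT); c=np.vstack([a,b])
c=cv2.resize(c,None,fx=min(1,598/c.shape[0]),fy=min(1,598/c.shape[0])); print(c.shape); cv2.imwrite("pics/v2.png",c)
E
```

```text
18.18 tcp [535.9  37.2 111.5] F [  1.4 -18.6   1.2] w 15.8 along 13.0
g13 [198.6 247.  295.3] lean 6.9 slip y,z mm [-3.53 -0.68]
(598, 663, 3)
```

View pics/v2.png

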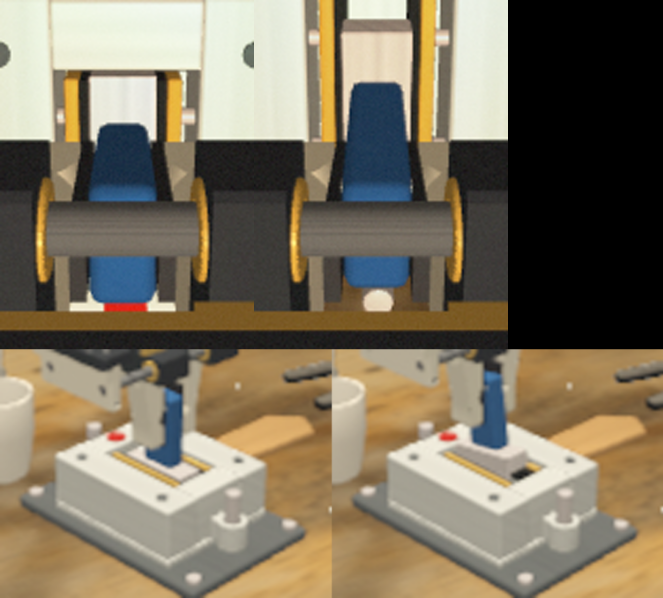

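The view shows the block leaning towards the red dot and clearly raised, with the nest still seated on its plate (the joint line is unchanged from the first picture).

Request:
jog_arm:
  deltas:
    - [[-1,0.055,-0.315,0,0],[-1,0.055,-0.315,0,0],[-1,0.055,-0.315,0.02,0],[-1,0.055,-0.315,0.02,0],[-1,0.055,-0.315,0.02,0],[-1,0.055,-0.315,0.02,0],[-1,0.055,-0.315,0.02,0],[-1,0.055,-0.315,0.02,0]]

```text
time_s: 19.27
tcp_pos: [0.541, 0.0181, 0.1126]
eef_rot: [-179.8, 0.2, -79.9]
contact_force: [-9.0, 23.4, 8.7]
gripper_width: 0.0153
gripper_force: 60.0
```

```bash
python3 m.py g14
```

```text
19.27 tcp [541.   18.1 112.6] F [-9.  23.4  8.7] w 15.3 along -6.7
g14 [207.4 246.9 298.3] lean 1.26 slip y,z mm [-0.55 -1.34]
```

Request:
jog_arm:
  deltas:
    - [[-1,0.034,-0.2,0.02,0],[-1,0.034,-0.2,0.02,0],[-1,0.034,-0.2,0.02,0],[-1,0,0,0,0]]

```text
time_s: 19.88
tcp_pos: [0.5419, 0.0129, 0.1138]
eef_rot: [-179.8, 0.3, -79.9]
contact_force: [-10.8, 21.5, 12.2]
gripper_width: 0.0157
gripper_force: 60.0
```

```bash
python3 m.py g15
```

```text
19.88 tcp [541.9  12.9 113.8] F [-10.8  21.5  12.2] w 15.7 along -12.0
g15 [213.  247.6 300.5] lean -2.13 slip y,z mm [ 1.51 -1.59]
```

Request:
jog_arm:
  deltas:
    - [[-1,0.034,-0.2,0.02,0],[-1,0.034,-0.2,0.02,0],[-1,0.034,-0.2,0.02,0],[-1,0.017,-0.1,0,0],[-1,0,0,0,0]]

```text
time_s: 20.6
tcp_pos: [0.5432, 0.0057, 0.1148]
eef_rot: [-179.8, 0.2, -79.8]
contact_force: [-11.0, 21.1, 15.3]
gripper_width: 0.016
gripper_force: 60.0
```

```bash
python3 m.py g16
```

```text
20.6 tcp [543.2   5.7 114.8] F [-11.   21.1  15.3] w 16.0 along -19.3
g16 [220.9 248.9 304.3] lean -6.79 slip y,z mm [ 4.1  -0.96]
```

Request:
jog_arm:
  deltas:
    - [[-1,-0.051,0.295,0,0],[-1,-0.051,0.295,0,0],[-1,-0.051,0.295,0.02,0],[-1,-0.051,0.295,0.02,0],[-1,-0.051,0.295,0.02,0],[-1,-0.051,0.295,0.02,0],[-1,-0.051,0.295,0.02,0],[-1,0,0,0,0]]

```text
time_s: 21.7
tcp_pos: [0.5385, 0.0235, 0.1137]
eef_rot: [180.0, 0.0, -79.9]
contact_force: [-0.3, -0.3, -1.3]
gripper_width: 0.0158
gripper_force: 60.0
```

```bash
python3 m.py g17
```

```text
21.7 tcp [538.5  23.5 113.7] F [-0.3 -0.3 -1.3] w 15.8 along -1.0
g17 [220.7 248.7 304.5] lean -6.77 slip y,z mm [ 3.74 -0.41]
```

The block is free of the cheeks but still leaning in the pads. I'll straighten it against the red-dot end of the slot before lifting out.

Request:
jog_arm:
  deltas:
    - [[-1,-0.051,0.295,0,0],[-1,-0.051,0.295,0,0],[-1,-0.051,0.295,0,0],[-1,-0.051,0.295,0,0],[-1,0,0,0,0]]

```text
time_s: 22.42
tcp_pos: [0.5366, 0.0353, 0.1139]
eef_rot: [-180.0, 0.0, -79.8]
contact_force: [-1.2, -1.2, -1.5]
gripper_width: 0.0156
gripper_force: 60.0
```

```bash
python3 m.py g18
```

```text
22.43 tcp [536.6  35.3 113.9] F [-1.2 -1.2 -1.5] w 15.6 along 11.0
g18 [220.7 248.7 304.4] lean -6.76 slip y,z mm [ 3.77 -0.51]
```

Request:
jog_arm:
  deltas:
    - [[-1,-0.051,0.295,0,0],[-1,-0.051,0.295,0,0],[-1,-0.051,0.295,0,0],[-1,0,0,0,0]]

```text
time_s: 23.02
tcp_pos: [0.5353, 0.042, 0.1143]
eef_rot: [180.0, -0.2, -79.8]
contact_force: [4.1, -11.0, 0.1]
gripper_width: 0.0158
gripper_force: 60.0
```

```bash
python3 m.py g19
```

```text
23.02 tcp [535.3  42.  114.3] F [  4.1 -11.    0.1] w 15.8 along 17.8
g19 [219.3 248.7 303.9] lean -5.83 slip y,z mm [ 3.4 -0.7]
```

Request:
jog_arm:
  deltas:
    - [[-1,-0.034,0.2,0,0],[-1,-0.034,0.2,0,0],[-1,-0.034,0.2,0,0],[-1,-0.034,0.2,0,0],[-1,0,0,0,0]]

```text
time_s: 23.75
tcp_pos: [0.5342, 0.049, 0.1152]
eef_rot: [180.0, -0.3, -79.8]
contact_force: [1.8, -15.4, 7.5]
gripper_width: 0.0155
gripper_force: 60.0
```

```bash
python3 m.py g20
```

```text
23.75 tcp [534.2  49.  115.2] F [  1.8 -15.4   7.5] w 15.5 along 24.9
g20 [213.4 248.9 302.4] lean -1.89 slip y,z mm [ 1.59 -0.44]
```

Request:
jog_arm:
  deltas:
    - [[-1,-0.034,0.2,0,0],[-1,-0.03,0.17,0,0],[-1,0,0,0,0]]

```text
time_s: 24.22
tcp_pos: [0.5336, 0.0524, 0.1154]
eef_rot: [180.0, -0.3, -79.8]
contact_force: [1.9, -16.7, 9.0]
gripper_width: 0.0158
gripper_force: 60.0
```

```bash
python3 m.py g21
```

```text
24.23 tcp [533.6  52.4 115.4] F [  1.9 -16.7   9. ] w 15.8 along 28.4
g21 [210.1 249.2 301.5] lean 0.4 slip y,z mm [ 0.53 -0.23]
```

Request:
jog_arm:
  deltas:
    - [[-1,0.068,-0.4,0,0],[-1,0.068,-0.4,0,0],[-1,0.068,-0.4,0,0],[-1,0.068,-0.4,0,0],[-1,0.068,-0.4,0,0],[-1,0.068,-0.4,0,0],[-1,0.085,-0.5,0,0],[-1,0,0,0,0]]

```text
time_s: 25.32
tcp_pos: [0.5375, 0.0259, 0.1132]
eef_rot: [179.9, -0.0, -79.9]
contact_force: [-0.2, -0.2, -2.4]
gripper_width: 0.0155
gripper_force: 60.0
```

```bash
python3 m.py g22
```

```text
25.32 tcp [537.5  25.9 113.2] F [-0.2 -0.2 -2.4] w 15.5 along 1.5
g22 [211.  249.2 302. ] lean -0.23 slip y,z mm [ 0.78 -0.04]
```

Upright and free, so I'll lift gently to about 25 mm clear of the nest.

Request:
jog_arm:
  deltas:
    - [[-1,0,0,0.3,0],[-1,0,0,0.8,0],[-1,0,0,1,0],[-1,0,0,1,0],[-1,0,0,1,0],[-1,0,0,0.8,0],[-1,0,0,0.3,0],[-1,0,0,0,0]]

```text
time_s: 26.42
tcp_pos: [0.538, 0.0266, 0.1659]
eef_rot: [-180.0, 0.0, -79.9]
contact_force: [0.1, 0.0, -2.1]
gripper_width: 0.0161
gripper_force: 60.0
```

Request:
jog_arm:
  deltas:
    - [[-1,0,0,0,0],[-1,0,0,0,0],[-1,0,0,0,0],[-1,0,0,0,0]]

```text
time_s: 26.92
tcp_pos: [0.538, 0.0265, 0.1658]
eef_rot: [180.0, -0.0, -79.9]
contact_force: [-0.3, 0.2, -1.8]
gripper_width: 0.0157
gripper_force: 60.0
```

```bash
python3 m.py g23; python3 - <<'E'
from h import *
cs=r.camera_info("scene"); T=r.get_state()["tcp_pos"]; print("foot pred px",proj(cs,T-[0,0,.08]),"nest top",proj(cs,(.536,.0275,.06)))
g=cv2.resize(cv2.imread("pics/g23s.png")[150:270,175:315],None,fx=4,fy=4,interpolation=cv2.INTER_CUBIC); cv2.imwrite("pics/v3.png",g)
E
```

```text
26.93 tcp [538.   26.5 165.8] F [-0.3  0.2 -1.8] w 15.7 along 2.1
g23 [211.  249.2 301.7] lean -0.19 slip y,z mm [ 0.92 -0.42]
foot pred px [[243.89945185 214.03706931]] nest top [[242.84683759 224.66105547]]
```

View pics/v3.png

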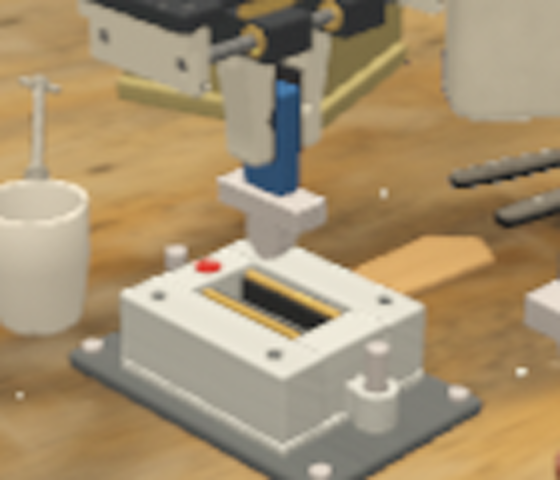

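The view shows the block hanging upright above the empty slot. Its foot is at crop (268,257), matching the row predicted for about 25 mm clearance, and the nest is seated on its plate.

```bash
python3 -c "
from plant import r
print(r.close_job())"
```

```text
the job is handed in; nothing more can be done
None
```

I rocked the key block free, red-dot end first, and handed in the job at about 27 s with it held upright and still about 25 mm above the nest's top. The nest looked seated and upward pull stayed under about 9 N at each reading. Measured swings were mostly about 6 to 8 degrees (camera estimate, good to a degree or two), and the cup, bung and rib were not approached.

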